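Sort the furniture fittings into the stock trays

TASK

Sort the loose furniture fittings into the stock trays: the two white-padded levelling feet go in the blue tray, the two wooden knobs in the yellow tray and the brass ferrule in the red tray. Give each piece a bay of its own, set down without dropping it and left standing upright on the tray's floor as it stands now on the table. Leave the glue bottle and the sanding block where they are.

Things in the scene. Friction and masses are not known exactly. Their poses are not given: they have to be found in the camera images.
- tray_blue: Blue stock tray, 100 (x) by 164 (y) by 18 mm high, fixed to the table. Walls and floor 4 mm thick; a divider 4 mm thick and as high as the walls, along x at y = 0, makes two bays, centred at y = +41 and y = -41 mm, each 92 by 76 mm inside. Origin: centre of the underside, on the table (z = 0); the floor that things stand on is 4 mm above it. Turned up to 0.35 rad about the vertical.
- tray_yellow: Yellow stock tray, 100 (x) by 164 (y) by 18 mm high, fixed to the table. Walls and floor 4 mm thick; a divider 4 mm thick and as high as the walls, along x at y = 0, makes two bays, centred at y = +41 and y = -41 mm, each 92 by 76 mm inside. Origin: centre of the underside, on the table (z = 0); the floor that things stand on is 4 mm above it. Turned up to 0.35 rad about the vertical.
- tray_red: Red stock tray, 100 (x) by 164 (y) by 18 mm high, fixed to the table. Walls and floor 4 mm thick; a divider 4 mm thick and as high as the walls, along x at y = 0, makes two bays, centred at y = +41 and y = -41 mm, each 92 by 76 mm inside. Origin: centre of the underside, on the table (z = 0); the floor that things stand on is 4 mm above it. Turned up to 0.35 rad about the vertical.
- foot_a: A levelling foot for a table leg, standing on its pad: white nylon pad, 44 mm diameter and 10 mm high; dark hexagonal nut, 22 mm over the corners, up to 18 mm; plain upright steel stem, 12 mm diameter, up to 52 mm. Origin: centre of the underside; z up along the stem. 80 g nominal. Take it by the stem. The two feet are alike.
- foot_b: A levelling foot for a table leg, standing on its pad: white nylon pad, 44 mm diameter and 10 mm high; dark hexagonal nut, 22 mm over the corners, up to 18 mm; plain upright steel stem, 12 mm diameter, up to 52 mm. Origin: centre of the underside; z up along the stem. 80 g nominal. Take it by the stem. The two feet are alike.
- knob_a: A turned pale-wood furniture knob, standing on its foot: foot 32 mm diameter, neck 20 mm, head 40 mm diameter with straight sides from 26 to 42 mm height, 48 mm high overall. Origin: centre of the underside; z up its axis. 50 g nominal. Take it by the head. The two knobs are alike.
- knob_b: A turned pale-wood furniture knob, standing on its foot: foot 32 mm diameter, neck 20 mm, head 40 mm diameter with straight sides from 26 to 42 mm height, 48 mm high overall. Origin: centre of the underside; z up its axis. 50 g nominal. Take it by the head. The two knobs are alike.
- ferrule: Brass ferrule for a furniture leg, standing on its narrow end: 27 mm diameter at the bottom, widening to 33 mm at 24 mm height, straight sides from there to the top at 50 mm; black end face. Origin: centre of the underside; z up its axis. 120 g nominal.
- glue: White glue bottle with an orange cap, loose, 60 mm diameter, 170 mm high, standing to the right of the work. Not to be moved. Origin: centre of the underside.
- sander: Cork sanding block, loose, 110 (x) by 65 (y) by 30 mm, lying to the left of the work. Not to be moved. Origin: centre of the underside.
Mind the look-alikes: they are no part of the job. Leave any pink look-alike of the foot_b alone. Leave any purple look-alike of the knob_b alone.

How it is judged:
At the end, for the whole second after the job is handed in: Feet in the blue tray and knobs in the yellow, one per bay; ferrule in a bay of the red: origins within 44 mm of the tray centre along x and 12 to 72 mm from it along y, undersides below 10 mm height, upright within 0.15 rad, slower than 0.02 m/s ((((y of foot_a in the frame of tray_blue between 0.012 and 0.072 m and x of foot_a in the frame of tray_blue between -0.044 and 0.044 m) and (y of foot_b in the frame of tray_blue between -0.072 and -0.012 m and x of foot_b in the frame of tray_blue between -0.044 and 0.044 m)) or ((y of foot_a in the frame of tray_blue between -0.072 and -0.012 m and x of foot_a in the frame of tray_blue between -0.044 and 0.044 m) and (y of foot_b in the frame of tray_blue between 0.012 and 0.072 m and x of foot_b in the frame of tray_blue between -0.044 and 0.044 m))) and (((y of knob_a in the frame of tray_yellow between 0.012 and 0.072 m and x of knob_a in the frame of tray_yellow between -0.044 and 0.044 m) and (y of knob_b in the frame of tray_yellow between -0.072 and -0.012 m and x of knob_b in the frame of tray_yellow between -0.044 and 0.044 m)) or ((y of knob_a in the frame of tray_yellow between -0.072 and -0.012 m and x of knob_a in the frame of tray_yellow between -0.044 and 0.044 m) and (y of knob_b in the frame of tray_yellow between 0.012 and 0.072 m and x of knob_b in the frame of tray_yellow between -0.044 and 0.044 m))) and ((y of ferrule in the frame of tray_red between 0.012 and 0.072 m and x of ferrule in the frame of tray_red between -0.044 and 0.044 m) or (y of ferrule in the frame of tray_red between -0.072 and -0.012 m and x of ferrule in the frame of tray_red between -0.044 and 0.044 m)) and height (world z) of each of foot_a, foot_b, knob_a, knob_b, ferrule below 0.01 m and angle between each of foot_a, foot_b, knob_a, knob_b, ferrule's own z axis and vertical below 0.15 rad and linear speed of each of foot_a, foot_b, knob_a, knob_b, ferrule below 0.02 m/s); the robot touches nothing.
It fails at once if a fitting is dropped or thrown (faster than 0.7 m/s with nothing touching it, a fall of some 25 mm) ((linear speed of foot_a above 0.7 m/s and contact force between foot_a and anything else below 0.01 N) or (linear speed of foot_b above 0.7 m/s and contact force between foot_b and anything else below 0.01 N) or (linear speed of knob_a above 0.7 m/s and contact force between knob_a and anything else below 0.01 N) or (linear speed of knob_b above 0.7 m/s and contact force between knob_b and anything else below 0.01 N) or (linear speed of ferrule above 0.7 m/s and contact force between ferrule and anything else below 0.01 N)).
It fails at once if the glue bottle is shifted more than 20 mm or tipped (distance of glue from where it was at the start of the episode above 0.02 m or angle between glue's own z axis and vertical above 0.3 rad).
It fails at once if the sanding block is shifted more than 20 mm or tipped (distance of sander from where it was at the start of the episode above 0.02 m or angle between sander's own z axis and vertical above 0.3 rad).
It also fails if it takes over 104 s, if anything falls off the work surface, if the arm or the gripper's body presses on something with over 40 N, if the wrist force passes 120 N, or if a joint passes its speed limit or range.

ROBOT

A 6-joint arm with a two-finger parallel gripper is mounted at the origin on the work surface. World frame = base frame: x ahead of the robot, y to its left, z up, the work surface at z = 0. Lengths are in m, angles in rad, forces in N, time in s.
With the tool pointing down it reaches from about 0.375 to 0.975 m from the base axis. Payload 3.8 kg.
Tool frame: the origin (TCP) lies on the centre line of the jaws, within the pads' length; the fingertips stand 14 mm ahead of it and the grasp point (between the pads) lies 5 mm behind it (bot.finger_overhang is the distance from the TCP to the fingertips, in m); y points along the fingers, x is the direction in which the jaws open and shut, and the axes are right-handed (so a half turn about y gives the same grasp; the last joint's range is limited). The gripper opens to 85 mm and grips with 20 to 120 N. Pads are 22 mm wide; open, the fingers measure 114 mm over their backs; the gripper's body (76 mm by 85 mm) begins 54 mm behind the grasp point. The pads swing forward as they close: fully open they stand 13 mm farther back than shut.
Start: joints at [1.092, 0.264, 1.604, -0, 1.274, -0.037], TCP at [0.289, 0.61, 0.245] pointing down, gripper open.
Joint ranges: [-2.63, 2.63], [-0.94, 2.18], [0.31, 2.57], [-1.31, 4.45], [0, 2.66], [-2.55, 2.55]. Speed limits (rad/s): [2.57, 2.57, 3.14, 3.14, 3.14, 3.14].

INTERFACE

Orientations are given as a rotation vector (axis times angle).
In Python, from workcell import readout, read_camera, bot, spotter gives the robot as it stands.
- The arm moves only by the tool jog_arm, never from a script. Its argument "increments" is a list of rows, each a list of 7 numbers: the shift along the tool's x, y, z in m, then the turn, a rotation vector about the tool's x, y, z in rad, then the opening, from 0 (shut) to 1 (fully open). A call has 1 to 10 rows; each row shifts and turns the pose as measured when the row begins, along the tool's axes as they then stand; what a row does not reach is not made up. A row lasts 1/8 s, in which the tool goes at most 62.5 mm and 10.7 degrees, less where a joint would pass 70% of its speed; a pose out of reach is approached as far as the arm can. A call with a gripper value outside its range is refused whole. The fingers move at their own pace and stop on an object; "force" is the grip in N (left out, the last holds). Time passes only in rows, so rows that do not move let the fingers close. It gives the time, the measured TCP pose, the force and the opening at its end, in the units of the state.
- readout.read_state(): the state, without advancing time (a new reading comes with each control period).
- read_camera(name): name is "side" or "top" or "wrist"; returns a dict with "img" (480x640x3 uint8, blue, green, red), "range_z" (480x640 float32, m along the optical axis (not along the pixel's ray), 0 where there is no reading), "fx", "fy", "cx", "cy" (pixels), "distortion" ([k1, k2, p1, p2, k3] as OpenCV has them; the pictures are not rectified), "world_from_camera" (4x4, takes a point from camera to world coordinates). Camera axes: x right, y down, z forward; pixel columns grow to the right and rows downward; lengths in m; the calibration is good to about 2 mm. A picture is of the moment at which its call begins.
- bot.finish_job(): hands the job in, once; it reports no verdict.
Trained networks look in a picture, given as the dict that the camera call returned (one of the last four; its "shot" number tells which), for a name from the list of things; names that differ only in an ending like _2 or _b are one class to them, and where a whole thing is asked for, a point or a joint stands for the part that bears it (a point fixed in the world has none). Each returns a list of dicts, best first, with "p" (0 to 1); they miss things now and then, are a little off and sometimes report something else, mostly with a low value. They report only what shows in the picture. A call takes as long as a camera call. They do not tell look-alikes from the thing itself.
- spotter.masks_of(picture, thing): "mask" (480x640 bool, what is visible of it) and "location" ([column, row] in pixels, amid what is visible of it).
- spotter.spot_point(picture, thing): "location" ([column, row] in pixels: a listed point, or the origin of a listed thing).
The state is a dict: "time": time; "q": joint angles; "joint_vel": joint speeds; "joint_torque": joint torques, N m; "tool_pos": TCP position; "tcp_rot": TCP orientation; "wrist_force": force on the tool from outside, world axes, zero at the start; "torque": the same for the moment, N m; "width": opening from 0.0 (shut) to 1.0 (fully open).
Only numpy, scipy, OpenCV 4.12 (cv2) and the standard library are available. Lean on these libraries where they do the work, as an engineer would, in place of code of your own. Each camera call takes 0.05 s, during which the arm holds its last target. There are 200 camera calls.

## Working session

There is one attempt and no reset: what is moved stays moved. The work goes in short steps, Python scripts to look and compute and a tool call to move; the robot and the scene stay as the last step left them, time stands still between calls to the robot, and variables do not carry over. Pictures are saved under pics/ and viewed, about 12 in all and at most 16, crops included, and the job is handed in when it is done.

Besides the shell and the picture viewer there is one more tool, called after "Emit:" by a JSON object that holds its "api" and its "payload", one argument or row to a line. jog_arm: Moves the arm, as the interface text tells. Its arguments: {"type":"object","properties":{"increments":{"type":"array"},"force":{"type":"number"}},"required":["increments"]}

```bash
mkdir -p pics; ls
cat > h.py <<'E'
import numpy as np, cv2
from workcell import readout, read_camera, bot, spotter
def world(c, uv, z=None):
    """pixels -> world; by range if z None else intersect plane z"""
    K=np.array([[c["fx"],0,c["cx"]],[0,c["fy"],c["cy"]],[0,0,1.]])
    uv=np.asarray(uv,float).reshape(-1,2)
    n=cv2.undistortPoints(uv[:,None],K,np.array(c["distortion"],float))[:,0]
    d=np.c_[n,np.ones(len(n))]; T=np.array(c["world_from_camera"])
    if z is None:
        i=np.round(uv).astype(int); r=c["range_z"][i[:,1],i[:,0]]
    else:
        dw=d@T[:3,:3].T; r=(z-T[2,3])/dw[:,2]
    return (d*r[:,None])@T[:3,:3].T+T[:3,3]
E
python3 - <<'E'
from h import *
s=readout.read_state(); print(s)
for n in ("top","side"):
    c=read_camera(n); cv2.imwrite(f"pics/{n}0.png",c["img"]); print(n,np.round(c["world_from_camera"],3).tolist())
    for t in ["tray_blue","tray_yellow","tray_red","foot_a","knob_a","ferrule","glue","sander"]:
        for d in spotter.masks_of(c,t):
            m=d["mask"]; vu=np.argwhere(m); P=world(c,vu[:,::-1]); ok=c["range_z"][m]>0; P=P[ok]
            col=c["img"][m].mean(0).astype(int)
            zt=np.percentile(P[:,2],97); top=P[P[:,2]>zt-.006]
            rect=cv2.minAreaRect(P[:,:2].astype(np.float32)*1000)
            print(t,round(d["p"],2),np.round(d["location"]),"ztop",zt.round(3),"topc",((top.max(0)+top.min(0))/2).round(4)[:2],"med",np.median(P,0).round(3),"bgr",col,"n",m.sum(),"rect",np.round(rect[0]),np.round(rect[1]),round(rect[2],1))
E
```

```text
pics
{'time': 0.0, 'q': array([ 1.09210077e+00,  2.64780771e-01,  1.60541543e+00,  2.03397874e-05,
        1.27369955e+00, -3.68928258e-02]), 'joint_vel': array([-0.00051216,  0.00221518, -0.000131  ,  0.00021921,  0.00063407,
       -0.00093791]), 'joint_torque': array([ 1.88696422e-04, -5.15109873e+01, -3.67322695e+01, -9.68697327e-05,
        1.26887381e-02, -1.33928367e-06]), 'tool_pos': array([0.28826904, 0.6095524 , 0.24392102]), 'tcp_rot': array([-1.38757318, -0.87641458,  0.87969661]), 'wrist_force': array([ 0.86529717, -0.26915541,  0.11691644]), 'torque': array([ 0.0025661 ,  0.02818263, -0.0178294 ]), 'width': 0.9981572282057716}
top [[0.007, -0.984, 0.179, 0.299], [-1.0, -0.003, 0.023, -0.006], [-0.022, -0.18, -0.984, 1.153], [0.0, 0.0, 0.0, 1.0]]
tray_blue 0.61 [225. 202.] ztop 0.018 topc [0.6081 0.2407] med [0.61  0.243 0.004] bgr [230 128  62] n 2507 rect [613. 244.] [173. 108.] 70.8
tray_yellow 0.84 [314. 196.] ztop 0.018 topc [0.6201 0.0114] med [0.622 0.013 0.004] bgr [ 76 246 251] n 2359 rect [621.  13.] [100. 163.] 9.8
tray_red 0.68 [420. 202.] ztop 0.019 topc [ 0
[... 2885 characters left out ...]
] 29.3
ferrule 0.88 [335. 248.] ztop 0.052 topc [0.4488 0.0009] med [0.446 0.009 0.037] bgr [ 41  85 109] n 321 rect [454. -29.] [32. 97.] 9.8
ferrule 0.69 [271. 322.] ztop 0.049 topc [0.4496 0.2657] med [0.444 0.27  0.041] bgr [110 175 210] n 432 rect [454. 258.] [38. 59.] 37.5
glue 0.61 [410. 153.] ztop 0.162 topc [0.2915 0.0058] med [ 0.43  -0.419  0.078] bgr [203 220 229] n 974 rect [ 332. -137.] [  59. 1258.] 19.4
glue 0.43 [358. 230.] ztop 0.05 topc [ 0.4408 -0.1113] med [ 0.439 -0.108  0.01 ] bgr [155 169 168] n 232 rect [ 442. -120.] [41. 60.] 5.8
sander 0.73 [246. 412.] ztop 0.033 topc [0.3467 0.5228] med [0.372 0.468 0.029] bgr [ 94 150 198] n 2494 rect [330. 503.] [116. 228.] 48.5
```

View pics/top0.png

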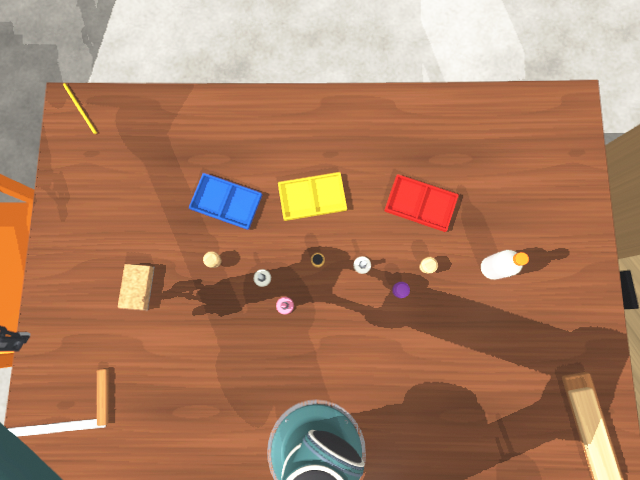

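Run:
```python
from h import *
from scipy.spatial.transform import Rotation as R
s=readout.read_state(); print(R.from_rotvec(s["tcp_rot"]).as_matrix().round(3))
c=read_camera("top"); hsv=cv2.cvtColor(c["img"],cv2.COLOR_BGR2HSV)
for n,h0,h1 in (("blue",100,125),("yellow",24,34),("red",-5,5)):
    h=hsv[...,0].astype(int); h=np.where(h>170,h-180,h)
    m=((h>=h0)&(h<=h1)&(hsv[...,1]>130)).astype(np.uint8)
    nl,lab,st,ce=cv2.connectedComponentsWithStats(m); k=1+st[1:,4].argmax()
    vu=np.argwhere(lab==k)[:,::-1]; P=world(c,vu); 
    rim=P[(P[:,2]>.012)&(P[:,2]<.025)]; 
    r=cv2.minAreaRect((rim[:,:2]*1000).astype(np.float32)); fl=P[(P[:,2]<.009)&(P[:,2]>0)]
    print(n,len(vu),np.round(r[0],1),np.round(r[1],1),round(r[2],2),"rimz",np.median(rim[:,2]),"floor",np.median(fl[:,2]),len(fl))
```

```text
[[ 0.428  0.    -0.904]
 [ 0.904 -0.     0.428]
 [-0.    -1.    -0.   ]]
blue 2453 [608.5 240.9] [164.8 100.7] 70.72 rimz 0.01644462186364337 floor 0.0033406113719260944 1776
yellow 2471 [621.7  13.3] [101.7 164. ] 9.61 rimz 0.01630727242811769 floor 0.003354527376051575 1787
red 2670 [ 604.2 -267.6] [163.8 102.3] 70.35 rimz 0.016223470887033464 floor 0.003341608613181668 1903
```

The top view shows the blue, yellow and red trays at about (225,202), (314,196) and (420,202). The knobs are at (212,260) and (428,265), the ferrule at (317,259) and the feet at (262,277) and (363,264). The pink decoy is at (285,305) and the purple one at (401,290). The gripper starts out of the way on the left. I'll turn the jaws along world y and go above the left knob.

Emit:
{"api": "jog_arm", "payload": {
  "increments": [
    [0,0,0,0,-0.147,0,0.75],
    [0,0,0,0,-0.147,0,0.75],
    [0,0,0,0,-0.147,0,0.75],
    [-0.0494,0,-0.0231,0,0,0,0.75],
    [-0.0494,0,-0.0231,0,0,0,0.75],
    [-0.0494,0,-0.0231,0,0,0,0.75],
    [-0.0494,0.02,-0.0231,0,0,0,0.75],
    [-0.0494,0.02,-0.0231,0,0,0,0.75],
    [-0.0494,0.02,-0.0231,0,0,0,0.75],
    [-0.0494,0.02,-0.0231,0,0,0,0.75]
  ],
  "force": 40
}}

```text
time: 2.2
tool_pos: [0.4612, 0.2632, 0.1665]
tcp_rot: [-1.2, -1.236, 1.216]
wrist_force: [0.4, 1.0, -0.1]
width: 0.751
```

```bash
cat >> h.py <<'E'
from scipy.spatial.transform import Rotation as R
GOAL=np.array([[0,0,-1.],[1,0,0],[0,-1,0]])
def to(*xyz):
    s=readout.read_state(); M=R.from_rotvec(s["tcp_rot"]).as_matrix()
    print("t",s["time"],"shift in tool",(M.T@(np.array(xyz)-s["tool_pos"])).round(4),"turn",R.from_matrix(M.T@GOAL).as_rotvec().round(4),"pos",s["tool_pos"].round(4))
def close(thing,xy,z,n,save=None):
    """wrist look: centre of top outline near xy, and fit from range points"""
    c=read_camera("wrist")
    if save: cv2.imwrite("pics/"+save,c["img"])
    for d in spotter.masks_of(c,thing):
        m=d["mask"]&(c["range_z"]>0)
        if not m.any(): continue
        P=world(c,np.argwhere(m)[:,::-1])
        zt=np.percentile(P[:,2],95); T=P[np.abs(P[:,2]-zt)<.008]
        print(thing,round(d["p"],2),"loc",np.round(d["location"]),"ztop",zt.round(4),"mid-box",((T.max(0)+T.min(0))/2).round(4)[:2],"ext",np.ptp(T,axis=0).round(3)[:2],"bgr",c["img"][m].mean(0).astype(int),"circ",np.round(cv2.minEnclosingCircle(T[:,:2].astype(np.float32)*1000),1) if 0 else cv2.minEnclosingCircle((T[:,:2]*1000).astype(np.float32)))
    return c
E
python3 - <<'E'
from h import *
close("knob_a",None,None,None,"w1.png"); to(.450,.264,.12)
E
```

```text
knob_a 0.96 loc [320. 223.] ztop 0.0489 mid-box [0.4522 0.2642] ext [0.04  0.038] bgr [155 202 226] circ ((452.2698059082031, 263.75128173828125), 19.99365234375)
t 2.3 shift in tool [0.0045 0.0441 0.0108] turn [0.0042 0.0169 0.0029] pos [0.4606 0.2596 0.1641]
```

View pics/w1.png

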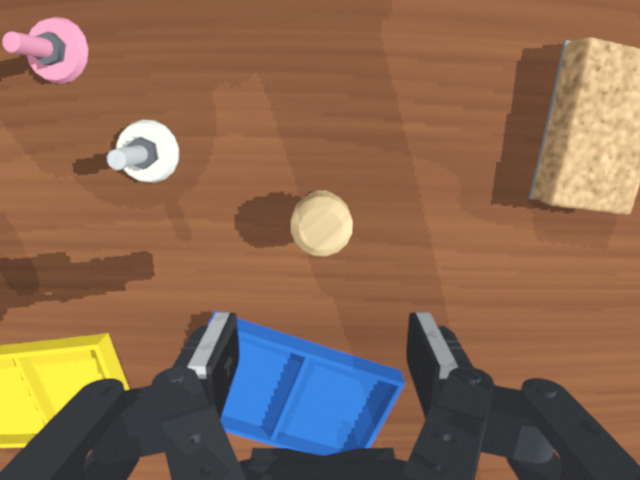

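The wrist view shows the knob at (322,223) between the open jaws, with the blue tray below at about (300,370) and the foot and pink decoy at upper left. The top and wrist views agree to about 2 mm. I'll correct and descend.

Emit:
{"api": "jog_arm", "payload": {
  "increments": [
    [0.0045,0.0,0.0095,0.004,0.017,0.003,0.75],
    [0,0.04,0,0,0,0,0.75],
    [0,0.04,0,0,0,0,0.75],
    [0,0.03,0,0,0,0,0.75],
    [0,0.015,0,0,0,0,0.75]
  ]
}}

```text
time: 2.92
tool_pos: [0.4516, 0.272, 0.0417]
tcp_rot: [-1.21, -1.219, 1.201]
wrist_force: [-0.8, 0.9, 0.7]
width: 0.748
```

```bash
python3 -c "
from h import *
to(.4515,.264,.029)"
```

```text
t 2.925 shift in tool [-0.0081  0.0126  0.0002] turn [0.0082 0.0005 0.0066] pos [0.4516 0.272  0.0417]
```

Emit:
{"api": "jog_arm", "payload": {
  "increments": [
    [-0.008,0.004,0,0.008,0,0.007,0.75],
    [0,0.007,0,0,0,0,0.75],
    [0,0.001,0,0,0,0,0.3],
    [0,0,0,0,0,0,0.3],
    [0,0,0,0,0,0,0.3],
    [0,0,0,0,0,0,0.3]
  ]
}}

```text
time: 3.68
tool_pos: [0.4535, 0.2664, 0.0325]
tcp_rot: [-1.21, -1.215, 1.207]
wrist_force: [0.5, -0.5, -0.4]
width: 0.448
```

```bash
python3 -c "
from h import *
to(.4515,.264,.029)"
```

```text
t 3.675 shift in tool [-0.0024  0.0035  0.002 ] turn [0.0046 0.002  0.002 ] pos [0.4535 0.2664 0.0325]
```

Gripped (38 mm wide). I'll lift it and carry it to the yellow tray's +y bay.

Emit:
{"api": "jog_arm", "payload": {
  "increments": [
    [0,-0.02,0,0.004,0.002,0.002,0.3],
    [0,-0.045,0,0,0,0,0.3],
    [-0.01,-0.035,-0.01,0,0,0,0.3],
    [-0.04,0,-0.03,0,0,0,0.3],
    [-0.04,0,-0.03,0,0,0,0.3],
    [-0.04,0,-0.03,0,0,0,0.3],
    [-0.04,0,-0.03,0,0,0,0.3],
    [-0.035,0,-0.025,0,0,0,0.3],
    [-0.01,0,-0.007,0,0,0,0.3],
    [0,0,0,0,0,0,0.3]
  ]
}}

```text
time: 4.92
tool_pos: [0.6203, 0.0451, 0.1371]
tcp_rot: [-1.211, -1.212, 1.208]
wrist_force: [-0.1, 0.0, -0.4]
width: 0.449
```

Run:
```python
from h import *
c=read_camera("wrist"); cv2.imwrite("pics/w2.png",c["img"])
to(.615,.0537,.0365)
```

```text
t 4.975 shift in tool [0.008  0.1005 0.0052] turn [0.0029 0.0016 0.0005] pos [0.62   0.0456 0.137 ]
```

View pics/w2.png

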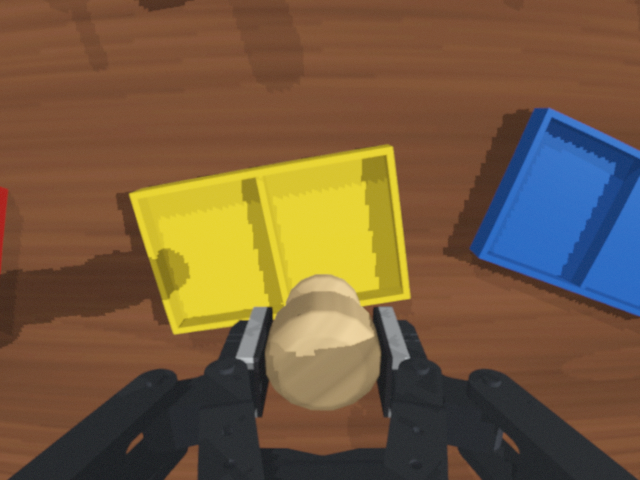

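The knob is held upright at (323,340) with the yellow bay at (340,250) below it. I'll correct sideways and lower.

Emit:
{"api": "jog_arm", "payload": {
  "increments": [
    [0.007,0.01,0.005,0.003,0.002,0,0.3],
    [0,0.035,0,0,0,0,0.3],
    [0,0.03,0,0,0,0,0.3],
    [0,0.01,0,0,0,0,0.3],
    [0,0,0,0,0,0,0.3]
  ]
}}

```text
time: 5.6
tool_pos: [0.6097, 0.0605, 0.0487]
tcp_rot: [-1.202, -1.213, 1.214]
wrist_force: [-0.2, -0.7, 0.7]
width: 0.446
```

```bash
python3 -c "
from h import *
to(.615,.0537,.0365)"
```

```text
t 5.6 shift in tool [-0.0069  0.0122 -0.0053] turn [-0.0033  0.0065  0.0023] pos [0.6097 0.0605 0.0487]
```

Emit:
{"api": "jog_arm", "payload": {
  "increments": [
    [-0.004,0.005,-0.003,-0.003,0.006,0.002,0.3],
    [0,0.004,0,0,0,0,0.3],
    [0,0.001,0,0,0,0,0.3],
    [0,0,0,0,0,0,0.3]
  ]
}}

```text
time: 6.1
tool_pos: [0.6153, 0.0569, 0.0414]
tcp_rot: [-1.213, -1.214, 1.207]
wrist_force: [0.4, -0.5, -0.5]
width: 0.448
```

```bash
python3 -c "
from h import *
to(.615,.0537,.0365);print(readout.read_state()['wrist_force'])"
```

```text
t 6.1 shift in tool [-0.0032  0.0049  0.0003] turn [0.0054 0.0005 0.0005] pos [0.6153 0.0569 0.0414]
[ 0.35788602 -0.46095975 -0.47396913]
```

Emit:
{"api": "jog_arm", "payload": {
  "increments": [
    [0,0.004,0,0,0,0,0.3],
    [0,0.002,0,0,0,0,0.3],
    [0,0.001,0,0,0,0,0.3]
  ]
}}

```text
time: 6.48
tool_pos: [0.6161, 0.0567, 0.0352]
tcp_rot: [-1.214, -1.215, 1.206]
wrist_force: [-2.2, -0.1, 8.2]
width: 0.448
```

Contact felt (8 N). I'll release, rise and go towards the second knob.

Emit:
{"api": "jog_arm", "payload": {
  "increments": [
    [0,0,0,0,0,0,0.7],
    [0,0,0,0,0,0,0.7],
    [0,-0.01,0,0,0,0,0.7],
    [0,-0.03,0,0,0,0,0.7],
    [0,-0.045,0,0,0,0,0.7],
    [-0.05,-0.02,0.027,0,0,0,0.7],
    [-0.05,0,0.027,0,0,0,0.7],
    [-0.05,0,0.027,0,0,0,0.7],
    [-0.05,0,0.027,0,0,0,0.7],
    [-0.05,0,0.027,0,0,0,0.7]
  ]
}}

```text
time: 7.72
tool_pos: [0.4822, -0.1978, 0.1493]
tcp_rot: [-1.22, -1.227, 1.21]
wrist_force: [1.0, -1.0, -0.0]
width: 0.698
```

Emit:
{"api": "jog_arm", "payload": {
  "increments": [
    [-0.04,0,0.02,0,0,0,0.7],
    [-0.015,0,0.01,0,0,0,0.7],
    [0,0,0,0,0,0,0.7],
    [0,0,0,0,0,0,0.7]
  ]
}}

```text
time: 8.22
tool_pos: [0.4505, -0.258, 0.1521]
tcp_rot: [-1.228, -1.224, 1.205]
wrist_force: [0.5, -0.6, 0.1]
width: 0.702
```

Run:
```python
from h import *
close("knob_a",None,None,None,"w3.png"); to(.439,-.272,.029)
c=read_camera("top"); 
for d in spotter.masks_of(c,"knob_a"): print(d["p"],d["location"])
cv2.imwrite("pics/t1.png",cv2.resize(c["img"][160:320,180:520],None,fx=2,fy=2))
```

```text
knob_a 0.68 loc [294. 226.] ztop 0.0489 mid-box [ 0.4405 -0.2752] ext [0.039 0.039] bgr [155 202 227] circ ((440.76611328125, -274.9443054199219), 19.945068359375)
knob_a 0.59 loc [415. 127.] ztop 0.049 mid-box [ 0.3799 -0.2049] ext [0.039 0.04 ] bgr [186  85 154] circ ((380.2528381347656, -204.87437438964844), 20.062305450439453)
t 8.325 shift in tool [-0.0136  0.1228  0.0143] turn [ 0.0209  0.0038 -0.0058] pos [ 0.4507 -0.2576  0.152 ]
0.57 [296.5, 195.1]
0.46 [400.4, 290.7]
0.24 [316.9, 193.8]
```

Emit:
{"api": "jog_arm", "payload": {
  "increments": [
    [-0.008,0.0,0.006,0.021,0.004,-0.006,0.7],
    [-0.006,0.035,0.003,0,0,0,0.7],
    [0,0.035,0,0,0,0,0.7],
    [0,0.025,0,0,0,0,0.7],
    [0,0.005,0,0,0,0,0.7],
    [0,0,0,0,0,0,0.7]
  ]
}}

```text
time: 9.18
tool_pos: [0.4435, -0.2729, 0.0506]
tcp_rot: [-1.206, -1.21, 1.214]
wrist_force: [0.9, 0.1, 1.0]
width: 0.699
```

```bash
python3 -c "
from h import *
to(.4405,-.274,.031)"
```

```text
t 9.175 shift in tool [-0.0011  0.0196  0.003 ] turn [-0.002   0.0041 -0.0009] pos [ 0.4435 -0.2729  0.0506]
```

View pics/t1.png

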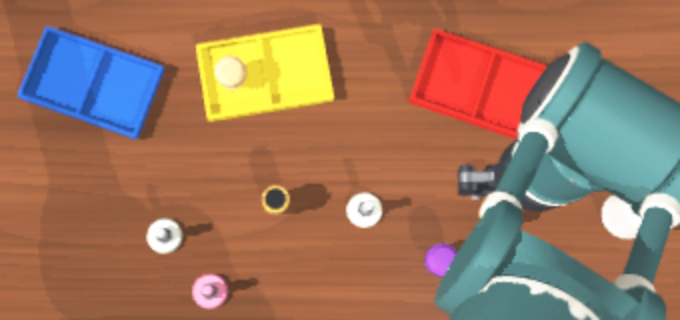

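The crop shows the first knob standing in the yellow tray's left bay at (230,72). The arm is over knob two, the purple decoy at (441,260) is untouched, and the glue bottle is partly visible at (625,215). I'll go on with the grasp.

Emit:
{"api": "jog_arm", "payload": {
  "increments": [
    [0,0.012,0.002,-0.002,0.004,0,0.7],
    [0,0.006,0,0,0,0,0.7],
    [0,0,0,0,0,0,0.3],
    [0,0,0,0,0,0,0.3],
    [0,0,0,0,0,0,0.3],
    [0,0,0,0,0,0,0.3]
  ]
}}

```text
time: 9.93
tool_pos: [0.4435, -0.2744, 0.0346]
tcp_rot: [-1.216, -1.211, 1.21]
wrist_force: [-1.3, 0.5, -0.4]
width: 0.444
```

Emit:
{"api": "jog_arm", "payload": {
  "increments": [
    [0,-0.02,0,0,0,0,0.3],
    [0,-0.045,0,0,0,0,0.3],
    [0.01,-0.035,-0.01,0,0,0,0.3],
    [0.04,0,-0.03,0,0,0,0.3],
    [0.04,0,-0.03,0,0,0,0.3],
    [0.04,0,-0.03,0,0,0,0.3],
    [0.04,0,-0.03,0,0,0,0.3],
    [0.04,0,-0.03,0,0,0,0.3],
    [0.02,0,-0.012,0,0,0,0.3],
    [0,0,0,0,0,0,0.3]
  ]
}}

```text
time: 11.18
tool_pos: [0.6203, -0.0378, 0.1385]
tcp_rot: [-1.219, -1.21, 1.208]
wrist_force: [-0.7, -0.4, -1.7]
width: 0.444
```

```bash
python3 -c "
from h import *
to(.6285,-.0271,.0386)"
```

```text
t 11.175 shift in tool [ 0.0112  0.0999 -0.0075] turn [ 0.0067 -0.0024 -0.0047] pos [ 0.6203 -0.0378  0.1385]
```

Emit:
{"api": "jog_arm", "payload": {
  "increments": [
    [0.007,0.01,-0.005,0.004,-0.002,-0.003,0.3],
    [0,0.035,0,0,0,0,0.3],
    [0,0.03,0,0,0,0,0.3],
    [0,0.01,0,0,0,0,0.3],
    [0,0.003,0,0,0,0,0.3]
  ]
}}

```text
time: 11.8
tool_pos: [0.6234, -0.0355, 0.047]
tcp_rot: [-1.214, -1.204, 1.207]
wrist_force: [0.1, 0.4, -0.1]
width: 0.444
```

```bash
python3 -c "
from h import *
to(.6285,-.0271,.0386)"
```

```text
t 11.8 shift in tool [ 0.0084  0.0083 -0.0051] turn [ 0.0004 -0.0057 -0.0026] pos [ 0.6234 -0.0355  0.047 ]
```

Emit:
{"api": "jog_arm", "payload": {
  "increments": [
    [0.006,0.002,-0.004,0,-0.005,-0.002,0.3],
    [0,0.003,0,0,0,0,0.3],
    [0,0.002,0,0,0,0,0.3],
    [0,0.002,0,0,0,0,0.3]
  ]
}}

```text
time: 12.3
tool_pos: [0.6301, -0.0297, 0.0407]
tcp_rot: [-1.215, -1.212, 1.206]
wrist_force: [-0.7, 0.5, -1.6]
width: 0.442
```

Emit:
{"api": "jog_arm", "payload": {
  "increments": [
    [0,0.003,0,0,0,0,0.3],
    [0,0.002,0,0,0,0,0.3]
  ]
}}

```text
time: 12.55
tool_pos: [0.6309, -0.0297, 0.0381]
tcp_rot: [-1.215, -1.213, 1.206]
wrist_force: [-7.4, 0.7, 18.7]
width: 0.442
```

Contact felt. Release, rise, and go on to the ferrule.

Emit:
{"api": "jog_arm", "payload": {
  "increments": [
    [0,0,0,0,0,0,0.7],
    [0,0,0,0,0,0,0.7],
    [0,-0.01,0,0,0,0,0.7],
    [0,-0.03,0,0,0,0,0.7],
    [0,-0.045,0,0,0,0,0.7],
    [0.005,-0.015,0.035,0,0,0,0.7],
    [0.005,0,0.045,0,0,0,0.7],
    [0.005,0,0.045,0,0,0,0.7],
    [0.005,0,0.035,0,0,0,0.7],
    [0,0,0,0,0,0,0.7]
  ]
}}

```text
time: 13.8
tool_pos: [0.4678, -0.0092, 0.144]
tcp_rot: [-1.22, -1.217, 1.204]
wrist_force: [0.2, 0.3, 0.1]
width: 0.701
```

Run:
```python
from h import *
close("ferrule",None,None,None,"w4.png"); to(.450,-.001,.033)
```

```text
ferrule 0.88 loc [336. 223.] ztop 0.0519 mid-box [ 0.4519 -0.0007] ext [0.033 0.032] bgr [ 77 111 126] circ ((451.9253234863281, -0.4650672376155853), 16.7202205657959)
t 13.9 shift in tool [0.0087 0.1116 0.0226] turn [ 0.0157 -0.0011 -0.0018] pos [ 0.4708 -0.0096  0.1449]
```

Emit:
{"api": "jog_arm", "payload": {
  "increments": [
    [0.006,0.0,0.014,0.015,0,-0.002,0.7],
    [0.002,0.03,0.003,0,0,0,0.7],
    [0,0.035,0,0,0,0,0.7],
    [0,0.025,0,0,0,0,0.7],
    [0,0.005,0,0,0,0,0.7]
  ]
}}

```text
time: 14.52
tool_pos: [0.4581, -0.0007, 0.0499]
tcp_rot: [-1.212, -1.211, 1.206]
wrist_force: [-0.0, -0.4, -0.4]
width: 0.7
```

```bash
python3 -c "
from h import *
to(.4515,-.0005,.033)"
```

```text
t 14.525 shift in tool [0.0002 0.0169 0.0066] turn [ 0.0036 -0.0017  0.0007] pos [ 0.4581 -0.0007  0.0499]
```

Emit:
{"api": "jog_arm", "payload": {
  "increments": [
    [0,0.01,0.005,0.003,-0.001,0,0.7],
    [0,0.006,0.001,0,0,0,0.7],
    [0,0.001,0,0,0,0,0.25],
    [0,0,0,0,0,0,0.25],
    [0,0,0,0,0,0,0.25],
    [0,0,0,0,0,0,0.25]
  ],
  "force": 50
}}

```text
time: 15.28
tool_pos: [0.4545, -0.0007, 0.0347]
tcp_rot: [-1.212, -1.212, 1.206]
wrist_force: [0.9, -0.1, -1.1]
width: 0.365
```

Emit:
{"api": "jog_arm", "payload": {
  "increments": [
    [0,-0.02,0,0.002,0,0,0.25],
    [0,-0.045,0,0,0,0,0.25],
    [-0.01,-0.035,-0.01,0,0,0,0.25],
    [-0.04,0,-0.03,0,0,0,0.25],
    [-0.04,0,-0.03,0,0,0,0.25],
    [-0.04,0,-0.03,0,0,0,0.25],
    [-0.04,0,-0.03,0,0,0,0.25],
    [-0.035,0,-0.02,0,0,0,0.25],
    [-0.012,0,-0.01,0,0,0,0.25],
    [0,0,0,0,0,0,0.25]
  ]
}}

```text
time: 16.52
tool_pos: [0.6172, -0.2235, 0.1365]
tcp_rot: [-1.209, -1.211, 1.208]
wrist_force: [-0.6, 0.3, -1.0]
width: 0.364
```

Run:
```python
from h import *
c=read_camera("wrist"); cv2.imwrite("pics/w5.png",c["img"])
to(.618,-.229,.0387)
```

```text
t 16.575 shift in tool [-0.0063  0.0977 -0.0013] turn [0.0004 0.0015 0.0016] pos [ 0.6166 -0.2228  0.1364]
```

View pics/w5.png

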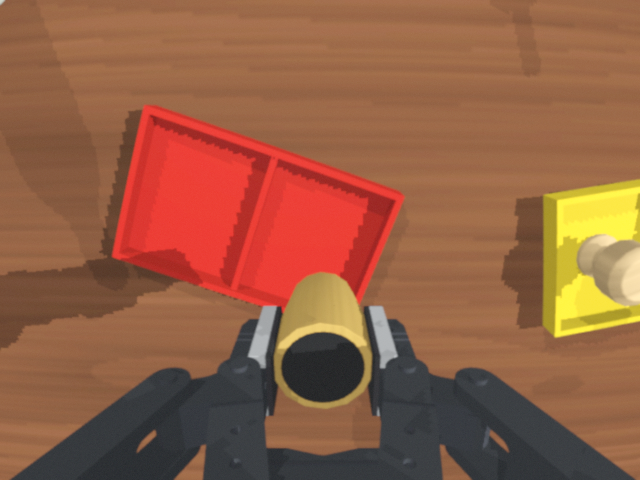

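The ferrule is held upright at (322,350) over the red tray's right bay (310,220). The second knob stands in the yellow tray at (615,265). I'll lower the ferrule.

Emit:
{"api": "jog_arm", "payload": {
  "increments": [
    [-0.004,0.01,-0.001,0,0.001,0,0.25],
    [0,0.035,0,0,0,0,0.25],
    [0,0.03,0,0,0,0,0.25],
    [0,0.01,0,0,0,0,0.25],
    [0,0.003,0,0,0,0,0.25],
    [0,0.002,0,0,0,0,0.25]
  ]
}}

```text
time: 17.32
tool_pos: [0.6154, -0.2212, 0.0442]
tcp_rot: [-1.204, -1.214, 1.212]
wrist_force: [0.8, 0.2, -1.2]
width: 0.36
```

Emit:
{"api": "jog_arm", "payload": {
  "increments": [
    [-0.004,0.002,-0.002,0,0.004,0,0.25],
    [0,0.002,0,0,0,0,0.25],
    [0,0.002,0,0,0,0,0.25]
  ]
}}

```text
time: 17.7
tool_pos: [0.6196, -0.2264, 0.0408]
tcp_rot: [-1.211, -1.214, 1.208]
wrist_force: [-0.3, 0.6, -1.3]
width: 0.365
```

Emit:
{"api": "jog_arm", "payload": {
  "increments": [
    [0,0.003,0,0,0,0,0.25],
    [0,0.002,0,0,0,0,0.25]
  ]
}}

```text
time: 17.95
tool_pos: [0.6202, -0.2266, 0.0379]
tcp_rot: [-1.212, -1.214, 1.207]
wrist_force: [-6.0, 3.2, 17.0]
width: 0.362
```

Emit:
{"api": "jog_arm", "payload": {
  "increments": [
    [0,0,0,0,0,0,0.6],
    [0,0,0,0,0,0,0.6],
    [0,-0.01,0,0,0,0,0.6],
    [0,-0.03,0,0,0,0,0.6],
    [0,-0.045,0,0,0,0,0.6],
    [0.02,-0.015,0.035,0,0,0,0.6],
    [0.03,0,0.045,0,0,0,0.6],
    [0.03,0,0.045,0,0,0,0.6],
    [0.025,0,0.04,0,0,0,0.6],
    [0,0,0.002,0,0,0,0.6]
  ]
}}

```text
time: 19.2
tool_pos: [0.4505, -0.1203, 0.1443]
tcp_rot: [-1.219, -1.218, 1.205]
wrist_force: [0.6, -0.3, -0.1]
width: 0.598
```

Run:
```python
from h import *
close("foot_a",None,None,None,"w6.png"); to(.442,-.113,.037)
```

```text
foot_a 0.76 loc [333. 222.] ztop 0.0527 mid-box [ 0.4442 -0.1137] ext [0.012 0.012] bgr [218 220 218] circ ((444.1834411621094, -113.70287322998047), 6.14875602722168)
foot_a 0.6 loc [624.  73.] ztop 0.0183 mid-box [0.3411 0.0729] ext [0.039 0.025] bgr [154 133 185] circ ((341.22674560546875, 78.70046997070312), 19.850629806518555)
t 19.3 shift in tool [0.0094 0.1084 0.0137] turn [ 0.016  -0.0003 -0.0032] pos [ 0.454  -0.122   0.1456]
```

View pics/w6.png

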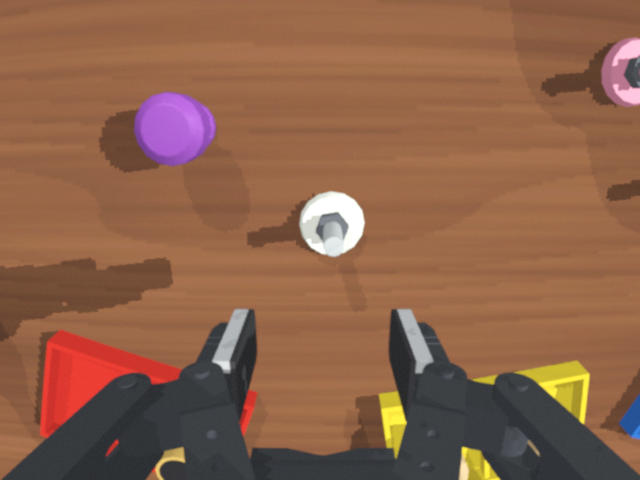

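The white-padded foot is at (332,224), stem tip at (334,240). The pink decoy is at (625,73), the purple at (173,128), and the ferrule stands in the red tray at lower left. I'll descend on the stem.

Emit:
{"api": "jog_arm", "payload": {
  "increments": [
    [0.005,0.0,0.006,0.015,0,-0.003,0.6],
    [0.002,0.03,0.001,0,0,0,0.6],
    [0,0.03,0,0,0,0,0.6],
    [0,0.025,0,0,0,0,0.6],
    [0,0.005,0,0,0,0,0.6]
  ]
}}

```text
time: 19.92
tool_pos: [0.455, -0.1182, 0.0567]
tcp_rot: [-1.217, -1.211, 1.206]
wrist_force: [-0.2, 0.1, 0.5]
width: 0.6
```

```bash
python3 -c "
from h import *
to(.444,-.1135,.038)"
```

```text
t 19.925 shift in tool [0.0047 0.0186 0.0111] turn [ 0.0068 -0.0026 -0.0024] pos [ 0.455  -0.1182  0.0567]
```

Emit:
{"api": "jog_arm", "payload": {
  "increments": [
    [0.004,0.008,0.009,0.006,-0.002,-0.002,0.6],
    [0,0.006,0.001,0,0,0,0.6],
    [0,0.003,0,0,0,0,0.6]
  ]
}}

```text
time: 20.3
tool_pos: [0.4467, -0.1148, 0.0403]
tcp_rot: [-1.212, -1.21, 1.208]
wrist_force: [0.0, 0.1, 0.4]
width: 0.6
```

```bash
python3 -c "
from h import *
to(.444,-.1135,.038)"
```

```text
t 20.3 shift in tool [0.0013 0.0023 0.0027] turn [ 0.0027 -0.0009 -0.001 ] pos [ 0.4467 -0.1148  0.0403]
```

Emit:
{"api": "jog_arm", "payload": {
  "increments": [
    [0.001,0.003,0.003,0,0,0,0.6],
    [0,0.001,0,0,0,0,0],
    [0,0,0,0,0,0,0],
    [0,0,0,0,0,0,0],
    [0,0,0,0,0,0,0],
    [0,0,0,0,0,0,0],
    [0,0,0,0,0,0,0]
  ]
}}

```text
time: 21.18
tool_pos: [0.4445, -0.114, 0.0372]
tcp_rot: [-1.215, -1.211, 1.207]
wrist_force: [0.5, 0.6, -1.2]
width: 0.121
```

Gripped on the stem. I'll carry it to the blue tray's -y bay.

Emit:
{"api": "jog_arm", "payload": {
  "increments": [
    [0,-0.02,0,0.002,0,0,0],
    [0,-0.045,0,0,0,0,0],
    [0.01,-0.035,-0.01,0,0,0,0],
    [0.045,0,-0.022,0,0,0,0],
    [0.045,0,-0.022,0,0,0,0],
    [0.045,0,-0.022,0,0,0,0],
    [0.045,0,-0.022,0,0,0,0],
    [0.045,0,-0.022,0,0,0,0],
    [0.045,0,-0.02,0,0,0,0],
    [0.025,0,-0.008,0,0,0,0]
  ]
}}

```text
time: 22.42
tool_pos: [0.5976, 0.1988, 0.1405]
tcp_rot: [-1.217, -1.208, 1.203]
wrist_force: [-0.2, 0.4, -0.3]
width: 0.121
```

Emit:
{"api": "jog_arm", "payload": {
  "increments": [
    [0,0,0,0,0,0,0]
  ]
}}

```text
time: 22.55
tool_pos: [0.5979, 0.2007, 0.1401]
tcp_rot: [-1.215, -1.21, 1.205]
wrist_force: [0.0, -1.1, -0.7]
width: 0.123
```

Run:
```python
from h import *
c=read_camera("wrist"); cv2.imwrite("pics/w7.png",c["img"])
to(.595,.202,.0412)
```

```text
t 22.6 shift in tool [0.0024 0.0988 0.0029] turn [ 0.0042 -0.0042 -0.0017] pos [0.5975 0.1997 0.14  ]
```

View pics/w7.png

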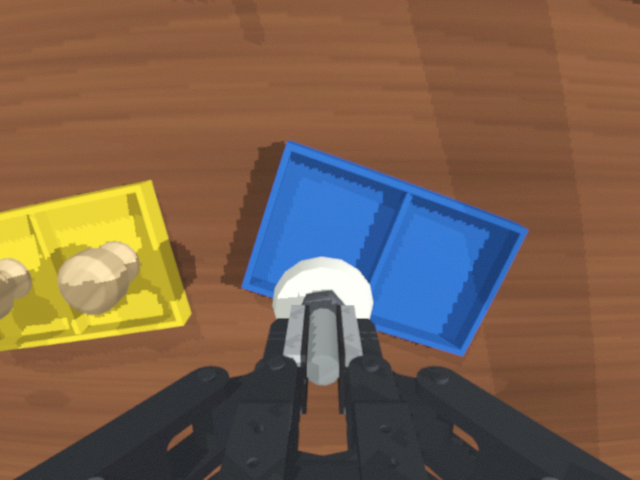

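The foot hangs upright in the jaws at (323,300) over the blue left bay (325,225). Both knobs stand in the yellow tray at lower left. I'll lower it.

Emit:
{"api": "jog_arm", "payload": {
  "increments": [
    [0.001,0.01,0.002,0.003,-0.003,0,0],
    [0,0.035,0,0,0,0,0],
    [0,0.03,0,0,0,0,0],
    [0,0.01,0,0,0,0,0],
    [0,0.004,0,0,0,0,0],
    [0,0.002,0,0,0,0,0]
  ]
}}

```text
time: 23.35
tool_pos: [0.5937, 0.1948, 0.0461]
tcp_rot: [-1.214, -1.203, 1.207]
wrist_force: [-0.1, 0.2, -0.2]
width: 0.124
```

Emit:
{"api": "jog_arm", "payload": {
  "increments": [
    [0.004,0.002,-0.001,0,-0.006,0,0],
    [0,0.002,0,0,0,0,0],
    [0,0.002,0,0,0,0,0]
  ]
}}

```text
time: 23.72
tool_pos: [0.597, 0.1997, 0.0425]
tcp_rot: [-1.214, -1.212, 1.208]
wrist_force: [-0.2, -0.0, -1.0]
width: 0.125
```

Emit:
{"api": "jog_arm", "payload": {
  "increments": [
    [0,0.002,0,0,0,0,0],
    [0,0.002,0,0,0,0,0]
  ]
}}

```text
time: 23.98
tool_pos: [0.5974, 0.1998, 0.041]
tcp_rot: [-1.214, -1.212, 1.209]
wrist_force: [-7.3, -2.8, 18.5]
width: 0.123
```

Emit:
{"api": "jog_arm", "payload": {
  "increments": [
    [0,0,0,0,0,0,0.5],
    [0,0,0,0,0,0,0.5],
    [0,0,0,0,0,0,0.5],
    [0,-0.03,0,0,0,0,0.5],
    [0,-0.045,0,0,0,0,0.5],
    [-0.008,-0.02,0.035,0,0,0,0.5],
    [-0.015,0,0.045,0,0,0,0.5],
    [-0.015,0,0.045,0,0,0,0.5],
    [-0.015,0,0.045,0,0,0,0.5],
    [-0.004,0,0.01,0,0,0,0.5]
  ]
}}

```text
time: 25.22
tool_pos: [0.4131, 0.1418, 0.1367]
tcp_rot: [-1.214, -1.213, 1.208]
wrist_force: [0.1, -0.3, 0.7]
width: 0.501
```

Run:
```python
from h import *
close("foot_a",None,None,None,"w8.png"); to(.4085,.141,.038)
```

```text
foot_a 0.76 loc [381. 442.] ztop 0.0149 mid-box [0.5824 0.1891] ext [0.013 0.016] bgr [220 228 224] circ ((582.3252563476562, 189.03590393066406), 10.302074432373047)
foot_a 0.61 loc [317. 229.] ztop 0.0527 mid-box [0.4096 0.1405] ext [0.012 0.011] bgr [214 217 214] circ ((409.69439697265625, 140.70947265625), 6.048346996307373)
foot_a 0.57 loc [224. 125.] ztop 0.0529 mid-box [0.3411 0.0815] ext [0.011 0.012] bgr [194 169 232] circ ((340.75897216796875, 81.5165786743164), 6.2327446937561035)
t 25.325 shift in tool [-0.0014  0.0996  0.0078] turn [ 0.0082  0.0006 -0.0008] pos [0.4155 0.1425 0.1376]
```

The second foot measures (0.4097, 0.1406). I'll descend.

Emit:
{"api": "jog_arm", "payload": {
  "increments": [
    [-0.001,0.01,0.005,0.007,0,0,0.5],
    [0,0.03,0,0,0,0,0.5],
    [0,0.03,0,0,0,0,0.5],
    [0,0.01,0,0,0,0,0.5],
    [0,0.004,0,0,0,0,0.5]
  ]
}}

```text
time: 25.95
tool_pos: [0.4177, 0.1435, 0.0519]
tcp_rot: [-1.213, -1.214, 1.206]
wrist_force: [-0.3, -1.0, 0.2]
width: 0.498
```

```bash
python3 -c "
from h import *
to(.4095,.1406,.038)"
```

```text
t 25.95 shift in tool [-0.0029  0.0138  0.0083] turn [0.0062 0.0003 0.0011] pos [0.4177 0.1435 0.0519]
```

Emit:
{"api": "jog_arm", "payload": {
  "increments": [
    [-0.002,0.006,0.007,0.005,0,0.001,0.5],
    [0,0.005,0.001,0,0,0,0.5],
    [0,0.002,0,0,0,0,0.5]
  ]
}}

```text
time: 26.32
tool_pos: [0.4109, 0.1419, 0.0395]
tcp_rot: [-1.211, -1.212, 1.207]
wrist_force: [-0.4, -0.0, 0.0]
width: 0.498
```

```bash
python3 -c "
from h import *
to(.4095,.1406,.038)"
```

```text
t 26.325 shift in tool [-0.0013  0.0015  0.0014] turn [0.0034 0.0004 0.0008] pos [0.4109 0.1419 0.0395]
```

Emit:
{"api": "jog_arm", "payload": {
  "increments": [
    [-0.001,0.002,0.001,0.002,0,0,0.5],
    [0,0.001,0,0,0,0,0],
    [0,0,0,0,0,0,0],
    [0,0,0,0,0,0,0],
    [0,0,0,0,0,0,0],
    [0,0,0,0,0,0,0]
  ]
}}

```text
time: 27.08
tool_pos: [0.4105, 0.141, 0.0371]
tcp_rot: [-1.21, -1.212, 1.207]
wrist_force: [-0.5, -0.3, -0.4]
width: 0.118
```

Emit:
{"api": "jog_arm", "payload": {
  "increments": [
    [0,-0.02,0,0.002,0,0,0],
    [0,-0.045,0,0,0,0,0],
    [0.008,-0.04,-0.01,0,0,0,0],
    [0.024,0,-0.036,0,0,0,0],
    [0.024,0,-0.036,0,0,0,0],
    [0.024,0,-0.036,0,0,0,0],
    [0.024,0,-0.036,0,0,0,0],
    [0.022,0,-0.036,0,0,0,0],
    [0.01,0,-0.014,0,0,0,0],
    [0,0,0,0,0,0,0]
  ]
}}

```text
time: 28.32
tool_pos: [0.6192, 0.2809, 0.1434]
tcp_rot: [-1.208, -1.209, 1.209]
wrist_force: [-0.6, -0.6, -0.1]
width: 0.122
```

Run:
```python
from h import *
c=read_camera("wrist"); cv2.imwrite("pics/w9.png",c["img"])
to(.622,.2796,.0411)
```

```text
t 28.375 shift in tool [-0.0008  0.1022 -0.0037] turn [-0.0014 -0.0001  0.0004] pos [0.6185 0.2804 0.1433]
```

View pics/w9.png

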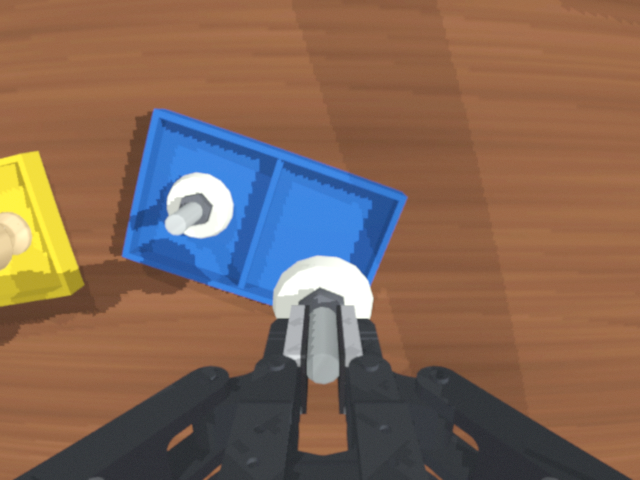

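The first foot stands in the blue left bay at (200,207). The second is held upright over the right bay (315,225). I'll lower it.

Emit:
{"api": "jog_arm", "payload": {
  "increments": [
    [0,0.013,-0.002,-0.001,0,0,0],
    [0,0.035,0,0,0,0,0],
    [0,0.03,0,0,0,0,0],
    [0,0.01,0,0,0,0,0],
    [0,0.004,0,0,0,0,0],
    [0,0.002,0,0,0,0,0]
  ]
}}

```text
time: 29.12
tool_pos: [0.6168, 0.2774, 0.046]
tcp_rot: [-1.209, -1.206, 1.21]
wrist_force: [-0.2, 0.1, -0.9]
width: 0.12
```

Emit:
{"api": "jog_arm", "payload": {
  "increments": [
    [0.001,0.002,-0.002,0,-0.002,0,0],
    [0,0.002,0,0,0,0,0],
    [0,0.002,0,0,0,0,0],
    [0,0.002,0,0,0,0,0]
  ]
}}

```text
time: 29.62
tool_pos: [0.6213, 0.2794, 0.041]
tcp_rot: [-1.21, -1.213, 1.207]
wrist_force: [-2.6, -2.3, 12.6]
width: 0.117
```

Contact felt. I'll release, rise and move clear to check.

Emit:
{"api": "jog_arm", "payload": {
  "increments": [
    [0,0,0,0,0,0,0.5],
    [0,0,0,0,0,0,0.5],
    [0,0,0,0,0,0,0.5],
    [0,-0.03,0,0,0,0,0.5],
    [0,-0.045,0,0,0,0,0.5],
    [0,-0.045,0,0,0,0,0.5],
    [0.04,0,0.02,0,0,0,0.5],
    [0.05,0,0.03,0,0,0,0.5],
    [0.05,0,0.03,0,0,0,0.5],
    [0.03,0,0,0,0,0,0.5]
  ]
}}

```text
time: 30.88
tool_pos: [0.5402, 0.4513, 0.1658]
tcp_rot: [-1.213, -1.21, 1.202]
wrist_force: [1.5, -0.0, 1.0]
width: 0.498
```

Emit:
{"api": "jog_arm", "payload": {
  "increments": [
    [0,0,0,0,0,0,0.5],
    [0,0,0,0,0,0,0.5]
  ]
}}

```text
time: 31.12
tool_pos: [0.5393, 0.453, 0.1657]
tcp_rot: [-1.211, -1.213, 1.204]
wrist_force: [0.8, -0.1, -0.6]
width: 0.503
```

Run:
```python
from h import *
trays={"blue":((.6085,.2409),-19.28),"yellow":((.6217,.0133),9.61),"red":((.6042,-.2676),-19.65)}
c=read_camera("top"); cv2.imwrite("pics/t2.png",cv2.resize(c["img"][160:320,180:520],None,fx=2,fy=2))
for t in ("foot_a","knob_a","ferrule","glue","sander"):
    for d in spotter.masks_of(c,t):
        m=d["mask"]&(c["range_z"]>0); P=world(c,np.argwhere(m)[:,::-1]); zt=np.percentile(P[:,2],97)
        T=P[P[:,2]>zt-.006]; b=(T.max(0)+T.min(0))[:2]/2
        o=[(k,(R.from_euler("z",-a,degrees=True).as_matrix()[:2,:2]@(b-np.array(p))).round(3)) for k,(p,a) in trays.items()]
        o=min(o,key=lambda q:np.hypot(*q[1])); print(t,round(d["p"],2),np.round(d["location"]),b.round(4),"ztop",zt.round(3),o)
print(readout.read_state()["tool_pos"])
```

```text
foot_a 0.62 [283. 303.] [0.3394 0.0799] ztop 0.052 ('yellow', array([-0.267,  0.113]))
foot_a 0.5 [243. 203.] [0.5959 0.2004] ztop 0.056 ('blue', array([ 0.001, -0.042]))
knob_a 0.74 [297. 195.] [0.6156 0.0557] ztop 0.053 ('yellow', array([0.001, 0.043]))
knob_a 0.52 [401. 289.] [ 0.3787 -0.2054] ztop 0.049 ('red', array([-0.233, -0.017]))
knob_a 0.5 [326. 191.] [ 0.6256 -0.0325] ztop 0.054 ('yellow', array([-0.004, -0.046]))
ferrule 0.77 [408. 194.] [ 0.6169 -0.2267] ztop 0.057 ('red', array([-0.002,  0.043]))
glue 0.66 [504. 263.] [ 0.4394 -0.44  ] ztop 0.17 ('red', array([-0.097, -0.218]))
sander 0.71 [137. 286.] [0.3784 0.3522] ztop 0.034 ('blue', array([-0.254,  0.029]))
[0.5399344  0.4525488  0.16594446]
```

View pics/t2.png

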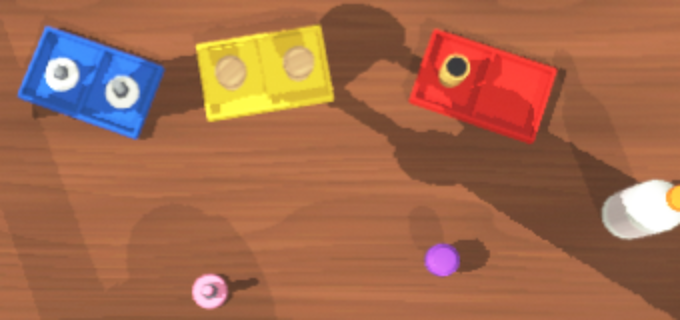

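The picture shows both feet in the blue bays at (62,73) and (122,92), and both knobs in the yellow bays at (231,72) and (299,62). The ferrule is in the red bay at (455,70), with the decoys and glue in place. The robot is clear of everything, so I'm handing in.

```bash
python3 -c "
from workcell import bot
print(bot.finish_job())"
```

```text
the job is handed in; nothing more can be done
None
```

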